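# Gauge the routed channel in the plywood board

### The job

Check the depth of the channel routed in the pale plywood board, not the one in the aluminium plate: lift the yellow depth gauge from its blue rest and set it upright across the channel with its sprung probe in the channel. Push it down until its steel base sits flat on the board on both sides of the channel, then let go and leave it standing there, so that its red pin shows the depth, without shifting the plywood board or the aluminium plate.

Things in the scene. Friction and masses are not known exactly. Their poses are not given: they have to be found in the camera images.
- gauge_grip (a point): Loose depth gauge, 0.3 kg: steel base 40 (x) x 90 (y) x 12 mm; yellow body 28 (x) x 46 (y) mm, 12 to 100 mm above the base's underside: grip across the 28. Point on its axis 55 mm above the underside, z up. A 6 mm probe sticks 22 mm out of the underside's middle, at first in a hole of the fixed blue rest (70 x 120 x 30 high): lift straight up 25 mm. A red pin stands 4 mm out of the top.
- probe (a joint): How far the gauge's probe is pushed into its base, m: 0 fully out, at most 0.020; the red pin on top rises with it. Spring and friction resist with 4 N at 0 and 5 N at 0.010, more than the gauge's weight (3 N), so push; once the base is flat, the weight keeps it down. Reads 0.010 with the base flat over the plywood channel.
- ply_channel (a point): Pale plywood board with a dark channel floor, loose on the table, 150 (its x) x 110 (its y) x 27 mm high. The channel runs along x through the middle, 30 mm wide, 12 mm deep. Point: middle of the channel at the level of the board's top face, z up. The gauge's long base goes across it: gauge y along this y, either way round.
- alu_channel (a point): Bystander: grey aluminium plate, loose, 150 (x) x 110 x 20 mm high, with a channel 30 mm wide and 6 mm deep along x. Point: middle of that channel at the level of the plate's top face. A black plastic block of like size with a narrow slot is another bystander.
Mind the look-alikes: they are no part of the job. Leave any orange look-alike of the part that bears ply_channel alone.

How it is judged:
By the outcome, as a careful person would: the job done as asked, in the order asked, and still so for the second after the job is handed in, with the robot touching nothing.
It also fails if it takes over 38 s, if anything falls off the work surface, if the arm or the gripper's body presses on something with over 40 N, if the wrist force passes 120 N, or if a joint passes its speed limit or range.

### The arm

A 6-joint arm with a two-finger parallel gripper is mounted at the origin on the work surface. World frame = base frame: x ahead of the robot, y to its left, z up, the work surface at z = 0. Lengths are in m, angles in rad, forces in N, time in s.
With the tool pointing down it reaches from about 0.25 to 0.725 m from the base axis. Payload 4 kg.
Tool frame: the origin (TCP) lies midway between the tips of the shut fingers; the grasp point (between the pads) lies pinch_z behind it (pinch_z is the distance from the TCP to the grasp point, in m); z points along the fingers, y is the direction in which the jaws open and shut (so a half turn about z gives the same grasp; the last joint's range is limited). The gripper opens to 85 mm and grips with 20 to 120 N. Pads are 22 mm wide; open, the fingers measure 114 mm over their backs; the gripper's body (76 mm by 85 mm) begins 54 mm behind the grasp point. The pads swing forward as they close: fully open they stand 13 mm farther back than shut.
Start: joints at [-1.321, 0.241, 0.005, 1.335, 0, 1.571], TCP at [0.124, -0.484, 0.231] pointing down, gripper open.
Joint ranges: [-2.72, 2.72], [-1.05, 1.87], [-1.09, 1.28], [-1.99, 2.15], [-1.42, 1.44], [-3.14, 3.14]. Speed limits (rad/s): [2.79, 2.79, 3.14, 3.14, 3.14, 3.14].

### API

Orientations are given as a unit quaternion [x, y, z, w].
In Python, from workcell import * gives the robot as it stands.
- The arm moves only by the tool move_arm, never from a script. Its argument "motion" is a list of rows, each a list of 3 entries, a list of its own where there are three numbers: the finger opening in mm, from 0 to 85.4, then the shift along the tool's x, y, z in units of 50 mm (1.0 is 50 mm), then the turn about the tool's z in units of 6 degrees (1.0 is 6 degrees). In form: [[claw, [dx, dy, dz], roll], ...]. A call has exactly 10 rows; each row is the pose to reach, as a shift and turn from the pose commanded when the call began, along the tool's axes at that moment; what a row does not reach only later rows make up. A row lasts 1/10 s, in which the tool goes at most 50 mm and 8.59 degrees, less where a joint would pass 70% of its speed; a pose out of reach is approached as far as the arm can. A call with a gripper value outside its range is refused whole. The fingers move at their own pace and stop on an object; the grip force is fixed at half the most. Time passes only in rows, so rows that repeat a pose let the fingers close, or fill a call up. It gives the time, the measured TCP pose, the force and the opening at its end, in the units of the state.
- get_obs(): the state, without advancing time (a new reading comes with each control period).
- camera(name): name is "scene" or "top" or "wrist"; returns a dict with "color" (420x560x3 uint8, red, green, blue), "fx", "fy", "cx", "cy" (pixels), "rvec" (rotation vector, rad) and "tvec" (3), from world to camera coordinates, as OpenCV has them; the wrist camera has in their place "mount" (4x4, takes a point from camera to tool coordinates, whose origin is the TCP and whose axes are the flange's). Camera axes: x right, y down, z forward; pixel columns grow to the right and rows downward; lengths in m; the calibration is good to about 2 mm. A picture is of the moment at which its call begins: read the wrist's pose just before it. There is no depth.
- job_done(): hands the job in, once; it reports no verdict.
The state is a dict: "clock": time; "joint_pos": joint angles; "joint_vel": joint speeds; "tau": joint torques, N m; "eef_pos": TCP position; "tool_rot": TCP orientation; "ft_force": force on the tool from outside, world axes, zero at the start; "ft_torque": the same for the moment, N m; "grip_width": finger opening in m.
Only numpy, scipy, OpenCV 4.12 (cv2) and the standard library are available. Lean on these libraries where they do the work, as an engineer would, in place of code of your own. Each camera call takes 0.05 s, during which the arm holds its last target.

## Working session

There is one attempt and no reset: what is moved stays moved. The work goes in short steps, Python scripts to look and compute and a tool call to move; the robot and the scene stay as the last step left them, time stands still between calls to the robot, and variables do not carry over. Pictures are saved under pics/ and viewed, and the job is handed in when it is done.

Besides the shell and the picture viewer there is one more tool, called after ">>>" as name(argument=value, ...) on one line, values as JSON. move_arm: Moves the arm, as the interface text tells. Its arguments: {"type":"object","properties":{"motion":{"type":"array","items":{"type":"array"}}},"required":["motion"]}

```bash
mkdir -p pics; ls; python3 - <<'E'
from workcell import *
import cv2,pickle
o=get_obs();print(o)
for n in("scene","top","wrist"):
    c=camera(n);cv2.imwrite(f"pics/{n}0.png",c["color"][:,:,::-1]);pickle.dump(c,open(f"{n}0.pkl","wb"))
    print(n,{k:v for k,v in c.items() if k!="color"})
E
```

```text
pics
{'clock': 0.0, 'joint_pos': array([-1.32098521e+00,  2.41408689e-01,  3.69231358e-03,  1.33518630e+00,
        2.91929693e-05,  1.57078269e+00]), 'joint_vel': array([-0.0008427 ,  0.00038765, -0.00093139, -0.00097434, -0.00272422,
       -0.00088356]), 'tau': array([-1.12497670e-03, -3.72313786e+01,  2.52410370e+01,  1.67319656e-02,
       -4.11865631e-05,  2.34007118e-06]), 'eef_pos': array([ 0.12346022, -0.48385485,  0.23040292]), 'tool_rot': array([ 9.92208040e-01,  1.24587707e-01, -1.16715468e-04, -1.04678738e-03]), 'ft_force': array([-0.26943875,  0.09032548,  0.57925149]), 'ft_torque': array([ 0.00485929, -0.02057941, -0.01968794]), 'grip_width': 0.0854877790933649}
scene {'fx': 458.54906400461005, 'fy': 458.54906400461005, 'cx': 275.0191946996259, 'cy': 210.16801569387496, 'rvec': array([ 1.82899851,  1.50436001, -0.6960164 ]), 'tvec': array([-0.10877094, -0.21699173,  1.52599642])}
top {'fx': 522.0630026822537, 'fy': 522.0630026822537, 'cx': 289.2812729706335, 'cy': 206.14885992388747, 'rvec': array([ 2.11011437, -2.17583847,  0.10501524]), 'tvec': array([0.04668707, 0.41644583, 1.13512003])}
wrist {'fx': 351.29655146531354, 'fy': 351.29655146531354, 'cx': 278.8847219736658, 'cy': 209.51083557466342, 'mount': array([[ 2.61570717e-04, -9.45800493e-01, -3.24748148e-01,
         8.32519102e-02],
       [ 9.99998792e-01,  7.45037664e-04, -1.36440067e-03,
        -1.07648262e-03],
       [ 1.53240042e-03, -3.24747398e-01,  9.45799545e-01,
        -1.42732344e-01],
       [ 0.00000000e+00,  0.00000000e+00,  0.00000000e+00,
         1.00000000e+00]])}
```

View pics/scene0.png

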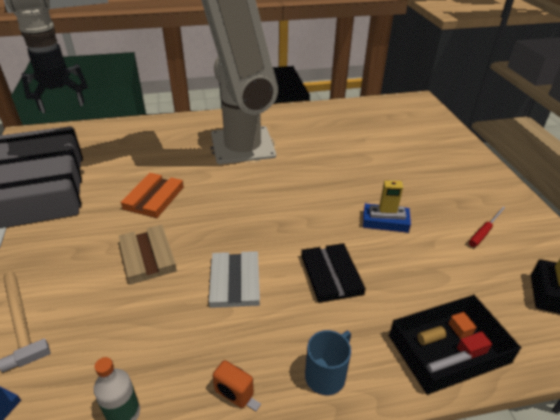

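View pics/top0.png

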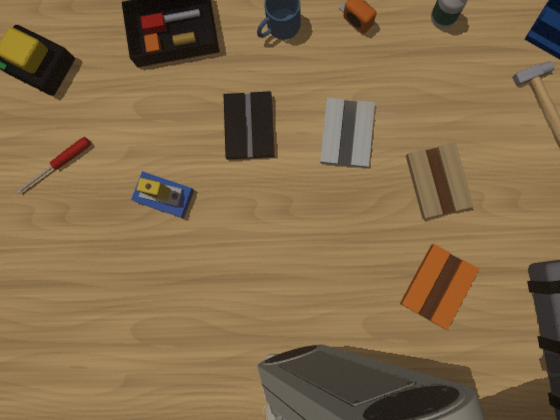

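View pics/wrist0.png

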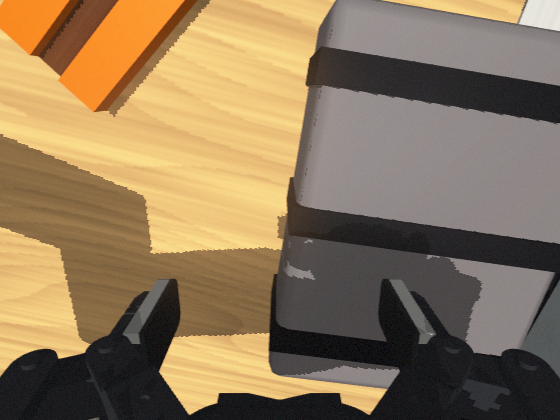

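The scene view shows the gauge in its blue rest at about (388,210), the plywood at (147,253) and the aluminium plate at (235,278). In the top view the gauge is at (163,195), the plywood at (440,182), the aluminium at (348,132) and the orange look-alike at (440,286).

```bash
cat > h.py <<'E'
import numpy as np,cv2,pickle
def ray(c,uv,z):
    R=cv2.Rodrigues(c["rvec"])[0];t=c["tvec"]
    uv=np.atleast_2d(np.asarray(uv,float))
    d=np.c_[(uv[:,0]-c["cx"])/c["fx"],(uv[:,1]-c["cy"])/c["fy"],np.ones(len(uv))]@R
    o=-R.T@t
    return o+d*((z-o[2])/d[:,2])[:,None]
def rayw(c,p,R,uv,z):
    M=c["mount"];uv=np.atleast_2d(np.asarray(uv,float))
    d=np.c_[(uv[:,0]-c["cx"])/c["fx"],(uv[:,1]-c["cy"])/c["fy"],np.ones(len(uv))]@M[:3,:3].T@R.T
    o=p+R@M[:3,3]
    return o+d*((z-o[2])/d[:,2])[:,None]
def proj(c,P):
    return cv2.projectPoints(np.atleast_2d(np.asarray(P,float)),c["rvec"],c["tvec"],np.array([[c["fx"],0,c["cx"]],[0,c["fy"],c["cy"]],[0,0,1]]),None)[0][:,0]
def big(m,roi=None):
    m=m.astype(np.uint8)
    if roi: 
        k=np.zeros_like(m);x0,y0,x1,y1=roi;k[y0:y1,x0:x1]=1;m=m*k
    cs,_=cv2.findContours(m,cv2.RETR_EXTERNAL,cv2.CHAIN_APPROX_NONE)
    return max(cs,key=cv2.contourArea)[:,0]
E
python3 - <<'E'
from h import *
for n,(x0,y0,x1,y1),nm in(("top",(120,160,210,230),"g"),("top",(395,135,485,230),"p"),("scene",(350,170,420,240),"g")):
    c=pickle.load(open(n+"0.pkl","rb"));im=c["color"][y0:y1,x0:x1,::-1]
    cv2.imwrite(f"pics/z_{n}_{nm}.png",cv2.resize(im,None,fx=6,fy=6,interpolation=cv2.INTER_NEAREST))
c=pickle.load(open("top0.pkl","rb"));im=c["color"].astype(int)
R,G,B=im[...,0],im[...,1],im[...,2]
b=big((B>R+40)&(B>G+40),(120,160,210,230))
P=ray(c,b,.03)[:,:2];r=cv2.minAreaRect((P*1000).astype(np.float32));print("rest",r)
hsv=cv2.cvtColor(c["color"],cv2.COLOR_RGB2HSV)
for uv in [(425,185),(455,178),(400,210),(440,160),(442,185),(480,180)]:print(uv,c["color"][uv[1],uv[0]],hsv[uv[1],uv[0]])
E
```

```text
rest ((432.5401916503906, 329.2122802734375), (118.01054382324219, 22.25668716430664), 67.77420806884766)
(425, 185) [139 117  84] [ 18 101 139]
(455, 178) [139 118  85] [ 18  99 139]
(400, 210) [146 119  80] [ 18 115 146]
(440, 160) [78 55 37] [ 13 134  78]
(442, 185) [78 52 33] [ 13 147  78]
(480, 180) [148 121  82] [ 18 114 148]
```

```bash
ls pics
```

```text
scene0.png
top0.png
wrist0.png
z_scene_g.png
z_top_g.png
z_top_p.png
```

View pics/z_top_g.png

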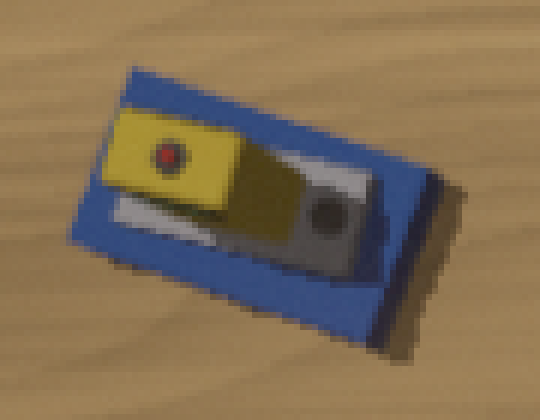

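View pics/z_top_p.png

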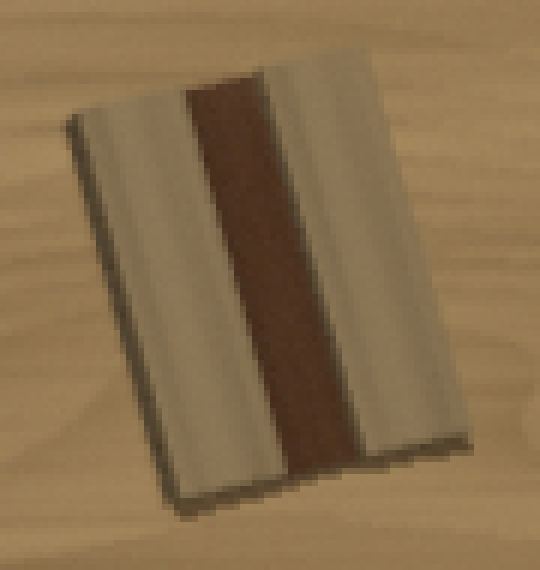

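View pics/z_scene_g.png

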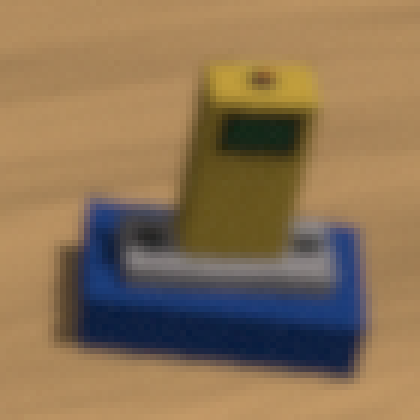

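```bash
python3 - <<'E'
from h import *
c=pickle.load(open("top0.pkl","rb"))
def z2(p,o):return np.array(p)/6-0.5+0.0+np.array(o)
rc=ray(c,z2([(133,68),(438,172),(372,348),(70,242)],(120,160)),.03);print("rest",rc.mean(0),rc)
d=rc[1]-rc[0];print(np.degrees(np.arctan2(d[1],d[0])))
print("pin",ray(c,z2([(168,156)],(120,160)),.134))
bc=ray(c,z2([(72,117),(362,46),(470,438),(180,497)],(395,135)),.027);print("ply",bc.mean(0),bc)
for a,b in((0,1),(1,2)):
    d=bc[b]-bc[a];print(np.linalg.norm(d),np.degrees(np.arctan2(d[1],d[0])))
ch=ray(c,z2([(187,92),(264,73),(363,458),(289,475)],(395,135)),.027);print(ch.mean(0),ch[:2].mean(0),ch[2:].mean(0))
bb=ray(c,z2([(120,197),(285,150),(375,172),(350,280)],(120,160)),.042);print("base",bb)
from scipy.spatial.transform import Rotation as Ro
from workcell import get_obs
o=get_obs();print(Ro.from_quat(o["tool_rot"]).as_matrix().round(3))
E
```

```text
rest [0.45404622 0.3192802  0.03      ] [[0.5084834  0.36480895 0.03      ]
 [0.46496491 0.24960162 0.03      ]
 [0.39962689 0.27459959 0.03      ]
 [0.44310969 0.38811064 0.03      ]]
-110.69359063756261
pin [[0.45607884 0.31988138 0.134     ]]
ply [ 0.46532241 -0.3014898   0.027     ] [[ 0.52673021 -0.23187156  0.027     ]
 [ 0.54990424 -0.34085406  0.027     ]
 [ 0.401507   -0.3700675   0.027     ]
 [ 0.38314818 -0.26316606  0.027     ]]
0.11141912928634633 -77.99542772713625
0.15124538898569376 -168.8631783338567
[ 0.46525469 -0.30324868  0.027     ] [ 0.53782293 -0.28948164  0.027     ] [ 0.39268645 -0.31701572  0.027     ]
base [[0.45754559 0.36556056 0.042     ]
 [0.47311744 0.30400872 0.042     ]
 [0.46373102 0.27047097 0.042     ]
 [0.42374181 0.27985611 0.042     ]]
[[ 0.969  0.247 -0.   ]
 [ 0.247 -0.969  0.002]
 [-0.    -0.002 -1.   ]]
```

>>> move_arm(motion=[[85,[0.52,-0.7,0],-0.5],[85,[1.04,-1.4,0],-1.0],[85,[1.56,-2.1,0],-1.5],[85,[2.08,-2.8,0],-2.0],[85,[2.6,-3.5,0],-2.5],[85,[3.12,-4.2,0],-3.0],[85,[3.64,-4.9,0],-3.5],[85,[4.16,-5.6,0],-4.0],[85,[4.68,-6.3,0],-4.5],[85,[5.2,-7.0,0],-5.0]])

```text
clock: 1.15
eef_pos: [0.2891, -0.0794, 0.2314]
tool_rot: [0.926, 0.378, 0.0, 0.0]
ft_force: [2.9, -0.1, 0.0]
grip_width: 0.0849
```

>>> move_arm(motion=[[85,[0.85,-0.36,0],-0.6],[85,[1.7,-0.72,0],-1.2],[85,[2.55,-1.08,0],-1.8],[85,[3.4,-1.44,0],-2.4],[85,[4.25,-1.8,0],-3.0],[85,[5.1,-2.16,0],-3.6],[85,[5.95,-2.52,0],-4.2],[85,[6.8,-2.88,0],-4.8],[85,[7.6,-3.2,0],-5.2],[85,[7.96,-3.4,0],-5.4]])

```text
clock: 2.15
eef_pos: [0.4559, 0.3218, 0.2302]
tool_rot: [0.783, 0.622, -0.0, -0.0]
ft_force: [-0.6, -0.6, 0.3]
grip_width: 0.085
```

```bash
cat > snap.py <<'E'
import sys,cv2,pickle
from workcell import *
o=get_obs();c=camera("wrist");c["p"]=o["eef_pos"];c["q"]=o["tool_rot"]
pickle.dump(c,open(f"{sys.argv[1]}.pkl","wb"));cv2.imwrite(f"pics/{sys.argv[1]}.png",c["color"][:,:,::-1])
print(o["clock"],o["eef_pos"],o["tool_rot"],o["ft_force"],o["grip_width"],abs(o["joint_vel"]).max(),o["joint_pos"])
E
python3 snap.py w1
```

```text
2.15 [0.45586736 0.32176928 0.23015872] [ 7.83084454e-01  6.21915345e-01 -1.51300232e-06 -2.05048205e-04] [-0.60319149 -0.63822046  0.32081861] 0.08503443463625986 0.4186422577202418 [6.14411872e-01 3.57098028e-01 1.62539687e-01 1.37626428e+00
 4.09263945e-04 2.41363202e+00]
```

View pics/w1.png

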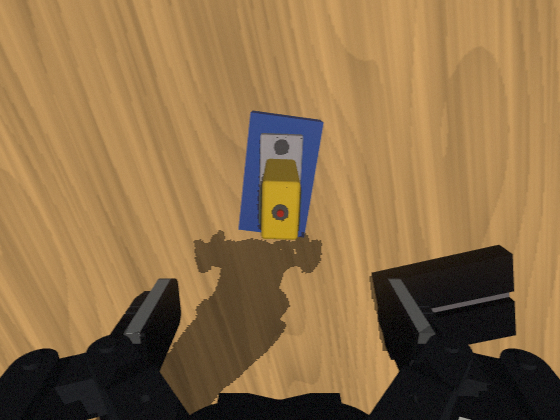

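The wrist view shows the gauge's yellow top at about (280,210) with the red pin at (280,212). It is square to the tool, and the blue rest is slightly skewed to it.

```bash
cat > g.py <<'E'
import sys
from h import *
from scipy.spatial.transform import Rotation as Ro
c=pickle.load(open(sys.argv[1]+".pkl","rb"));zt=float(sys.argv[2])
R=Ro.from_quat(c["q"]).as_matrix()
im=c["color"].astype(int);r,g,b=im[...,0],im[...,1],im[...,2]
k=cv2.morphologyEx(((r>190)&(g>150)&(b<70)).astype(np.uint8),cv2.MORPH_CLOSE,np.ones((5,5)))
m=big(k)
P=rayw(c,c["p"],R,m,zt)
rect=cv2.minAreaRect((P[:,:2]*1000).astype(np.float32));print("top",rect,m.min(0),m.max(0))
bx=cv2.boxPoints(rect);print(bx)
ys,xs=np.nonzero((r>120)&(g<70)&(b<70)&(r>2*g));s=(abs(xs-m[:,0].mean())<25)&(abs(ys-m[:,1].mean())<35)
if s.any():
  pin=rayw(c,c["p"],R,[[xs[s].mean(),ys[s].mean()]],zt+.004)[0];print("pin",pin,xs[s].mean(),ys[s].mean(),s.sum())
  d=pin-c["p"];print("pin in tool",(R.T@d))
print("tool x yaw",np.degrees(np.arctan2(R[1,0],R[0,0])))
E
python3 g.py w1 .130
```

```text
top ((455.71038818359375, 322.2622985839844), (41.15419006347656, 22.57305908203125), 74.58677673339844) [265 183] [296 237]
[[439.36084 305.425  ]
 [461.122   299.42554]
 [472.05994 339.0996 ]
 [450.29877 345.09906]]
pin [0.4555186 0.3216602 0.134    ] 279.97222222222223 213.47222222222223 36
pin in tool [-0.00020952 -0.00028395  0.09615877]
tool x yaw 76.91227637374973
```

```bash
python3 - <<'E'
import workcell
print([n for n in dir(workcell) if not n.startswith('__')]); print(getattr(workcell,'pinch_z',None))
E
```

```text
['Unreachable', 'camera', 'get_obs', 'job_done', 'pinch_z']
0.0187
```

>>> move_arm(motion=[[85,[0,0,0.2],0.2],[85,[0,0,0.6],0.2],[85,[0,0,1.1],0.2],[85,[0,0,1.6],0.2],[85,[0,0,2.1],0.2],[85,[0,0,2.5],0.2],[85,[0,0,2.75],0.2],[85,[0,0,2.9],0.2],[85,[0,0,2.95],0.2],[85,[0,0,2.95],0.2]])

```text
clock: 3.2
eef_pos: [0.4553, 0.3185, 0.0842]
tool_rot: [0.791, 0.612, 0.0, 0.0]
ft_force: [0.3, -0.3, -0.4]
grip_width: 0.0846
```

>>> move_arm(motion=[[20,[0,0,0],0],[20,[0,0,0],0],[20,[0,0,0],0],[20,[0,0,0],0],[20,[0,0,0],0],[20,[0,0,0],0],[20,[0,0,0],0],[20,[0,0,0],0],[20,[0,0,0],0],[20,[0,0,0],0]])

```text
clock: 4.2
eef_pos: [0.4556, 0.3188, 0.0844]
tool_rot: [0.791, 0.612, 0.001, 0.0]
ft_force: [1.6, -1.1, 5.7]
grip_width: 0.027
```

```bash
python3 snap.py w2
```

```text
4.2 [0.45563614 0.31883391 0.08435218] [7.90651998e-01 6.12265352e-01 7.25035273e-04 1.77860255e-04] [ 1.61970768 -1.13922277  5.6546485 ] 0.027021126854724308 0.0016602004095248105 [ 6.10717653e-01  4.53270500e-01 -8.83886521e-02  1.02767165e+00
 -2.85433409e-04  2.43446448e+00]
```

View pics/w2.png

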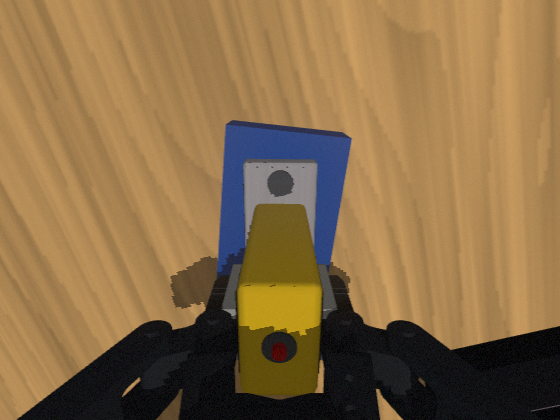

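The gauge is gripped: the yellow top is between the pads with the pin at (280,350).

```bash
python3 g.py w2 .130; python3 - <<'E'
from h import *
from scipy.spatial.transform import Rotation as Ro
c=pickle.load(open("w2.pkl","rb"));R=Ro.from_quat(c["q"]).as_matrix()
for n,uv,z in(("pinbase",(279,347),.130),("base corners",[(244,162),(317,163)],.042),("topfarEdge",[(240,286),(320,286)],.130)):
    P=rayw(c,c["p"],R,uv,z);print(n,P,((P-c["p"])@R).round(4))
E
```

```text
top ((458.6477966308594, 334.2453918457031), (15.949016571044922, 22.122146606445312), 73.74063873291016) [245 292] [314 334]
[[445.79636 329.6868 ]
 [467.03372 323.4929 ]
 [471.49924 338.804  ]
 [450.26187 344.9979 ]]
tool x yaw 75.50702283472657
pinbase [[0.4552581  0.32120896 0.13      ]] [[ 0.0022 -0.0009 -0.0456]]
base corners [[0.44867937 0.37011762 0.042     ]
 [0.48618704 0.35987615 0.042     ]] [[ 0.0479 -0.0196  0.0424]
 [ 0.0473  0.0193  0.0424]]
topfarEdge [[0.44920531 0.3470081  0.13      ]
 [0.47365086 0.34069417 0.13      ]] [[ 0.0257 -0.0132 -0.0456]
 [ 0.0257  0.012  -0.0456]]
```

>>> move_arm(motion=[[20,[0,0,-0.1],0],[20,[0,0,-0.25],0],[20,[0,0,-0.4],0],[20,[0,0,-0.6],0],[20,[0,0,-0.9],0],[20,[0,0,-1.3],0],[20,[0,0,-1.7],0],[20,[0,0,-2.1],0],[20,[0,0,-2.3],0],[20,[0,0,-2.4],0]])

```text
clock: 5.25
eef_pos: [0.4554, 0.3189, 0.2052]
tool_rot: [0.791, 0.612, 0.001, 0.0]
ft_force: [-0.4, -0.8, -3.7]
grip_width: 0.0274
```

>>> move_arm(motion=[[20,[-0.3,0.1,0],-0.1],[20,[-0.9,0.3,0],-0.3],[20,[-1.6,0.5,0],-0.5],[20,[-2.3,0.7,0],-0.7],[20,[-3.0,0.9,0],-0.9],[20,[-3.7,1.1,0],-1.1],[20,[-4.5,1.35,0],-1.4],[20,[-5.3,1.6,0],-1.6],[20,[-6.1,1.8,0],-1.9],[20,[-6.8,2.0,0],-2.1]])

```text
clock: 6.25
eef_pos: [0.4658, -0.0374, 0.2031]
tool_rot: [0.719, 0.696, -0.001, -0.001]
ft_force: [0.4, 0.3, -3.2]
grip_width: 0.0277
```

```bash
python3 - <<'E'
from workcell import *
from scipy.spatial.transform import Rotation as Ro
o=get_obs();R=Ro.from_quat(o["tool_rot"]).as_matrix();print(o["eef_pos"],o["grip_width"],R.round(4))
d=[.480,-.385,.2]-o["eef_pos"];print(R.T@d/.05)
E
```

```text
[ 0.46579562 -0.03742667  0.20313198] 0.027741216177825632 [[ 3.250e-02  9.995e-01 -1.600e-03]
 [ 9.995e-01 -3.250e-02 -0.000e+00]
 [-1.000e-04 -1.600e-03 -1.000e+00]]
[-6.93856139  0.50990089  0.06232722]
```

>>> move_arm(motion=[[20,[-0.8,0.05,0],-0.3],[20,[-1.6,0.1,0],-0.5],[20,[-2.4,0.15,0],-0.8],[20,[-3.2,0.2,0],-1.0],[20,[-4.0,0.25,0],-1.3],[20,[-4.8,0.3,0],-1.6],[20,[-5.6,0.35,0],-1.9],[20,[-6.3,0.4,0],-2.1],[20,[-6.8,0.45,0],-2.1],[20,[-6.9,0.5,0],-2.1]])

```text
clock: 7.25
eef_pos: [0.4794, -0.3841, 0.2022]
tool_rot: [0.639, 0.769, -0.0, -0.001]
ft_force: [0.5, 0.5, -3.5]
grip_width: 0.0274
```

```bash
python3 snap.py w3; python3 - <<'E'
from workcell import *
import cv2,pickle
c=camera("top");pickle.dump(c,open("top3.pkl","wb"));cv2.imwrite("pics/top3.png",c["color"][:,:,::-1])
E
python3 snap.py w4
```

```text
7.25 [ 0.47939034 -0.3840544   0.20215139] [ 6.39450728e-01  7.68831540e-01 -4.67117494e-04 -7.81684056e-04] [ 0.5286605   0.48467157 -3.47765401] 0.027440855867783085 0.12847302468667304 [-6.74983122e-01  4.84489202e-01  2.83818940e-01  1.37170672e+00
 -9.04678707e-04  7.12585541e-01]
7.35 [ 0.47993877 -0.38165976  0.20234861] [ 6.38578405e-01  7.69555820e-01  1.71562165e-04 -1.19625658e-03] [-0.92405596  0.1290191  -3.3412411 ] 0.02727809590854799 0.029613961416446774 [-6.72017367e-01  4.82869143e-01  2.81744545e-01  1.37205665e+00
  3.92411751e-04  7.13282490e-01]
```

View pics/w4.png

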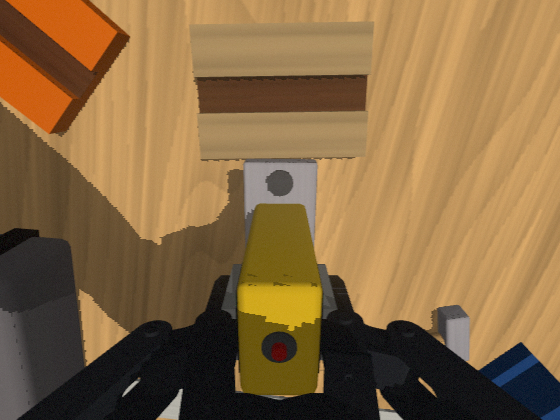

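The wrist view shows the held gauge with its base end at (245–316,160). The plywood lies at (191–374, 22–160), with the dark channel at rows 76–115, nearly square to the tool.

```bash
python3 - <<'E'
from h import *
from scipy.spatial.transform import Rotation as Ro
c=pickle.load(open("w4.pkl","rb"));R=Ro.from_quat(c["q"]).as_matrix()
im=c["color"][15:170,180:385,::-1];cv2.imwrite("pics/z4.png",cv2.resize(im,None,fx=3.9,fy=3.9,interpolation=cv2.INTER_NEAREST))
v=c["color"].astype(int).sum(2)
F=[];N=[]
for u in range(212,356,4):
    col=v[60:130,u]
    dark=np.nonzero(col<300)[0]+60
    F.append((u,dark.min()-.5));N.append((u,dark.max()+.5))
def fit(P):
    P=np.array(P);vx,vy,x,y=cv2.fitLine(P.astype(np.float32),cv2.DIST_HUBER,0,.01,.01).ravel();return [(210,y+vy/vx*(210-x)),(355,y+vy/vx*(355-x))]
for n,P in(("far",F),("near",N)):
    L=fit(P);W=rayw(c,c["p"],R,L,.027);print(n,L,W,((W-c["p"])@R).round(4),np.degrees(np.arctan2(*(W[0]-W[1])[[1,0]])))
print("tool yaw",np.degrees(np.arctan2(R[1,0],R[0,0])))
print(R.round(4))
E
```

```text
far [(210, np.float32(75.94514)), (355, np.float32(74.213646))] [[ 0.4040238  -0.29821569  0.027     ]
 [ 0.5244294  -0.27420203  0.027     ]] [[ 0.0957 -0.059   0.1756]
 [ 0.097   0.0638  0.1755]] -168.72093832823876
near [(210, np.float32(112.751076)), (355, np.float32(110.89751))] [[ 0.40772386 -0.32817665  0.027     ]
 [ 0.531999   -0.30321857  0.027     ]] [[ 0.0655 -0.0609  0.1756]
 [ 0.0671  0.0659  0.1754]] -168.64439503092635
tool yaw 100.62806342546959
[[-0.1844  0.9828 -0.0016]
 [ 0.9828  0.1844  0.0018]
 [ 0.0021 -0.0013 -1.    ]]
```

View pics/z4.png

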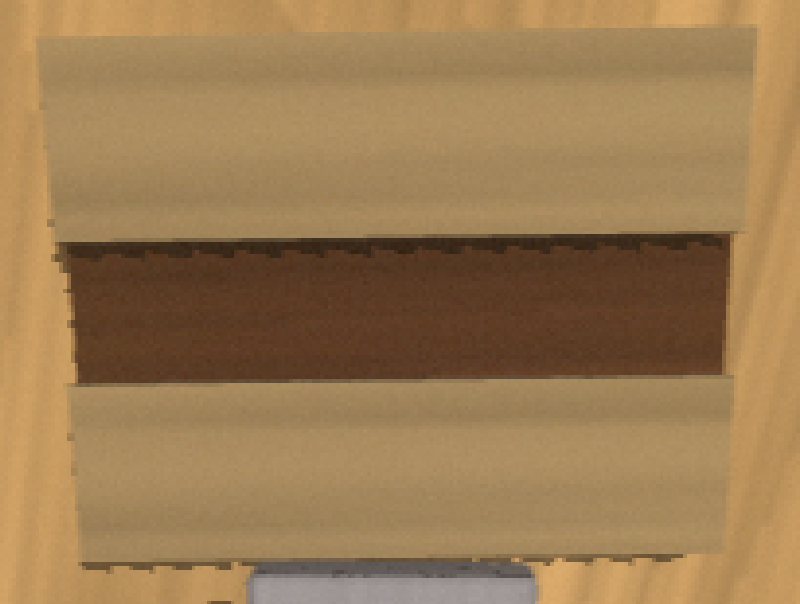

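>>> move_arm(motion=[[20,[0.3,0.0,0],-0.1],[20,[0.8,0.0,0],-0.1],[20,[1.2,0.02,0],-0.1],[20,[1.5,0.04,0],-0.1],[20,[1.58,0.04,0.2],-0.1],[20,[1.58,0.04,0.6],-0.1],[20,[1.58,0.04,1.0],-0.1],[20,[1.58,0.04,1.3],-0.1],[20,[1.58,0.04,1.5],-0.1],[20,[1.58,0.04,1.5],-0.1]])

```text
clock: 8.4
eef_pos: [0.4666, -0.3026, 0.1267]
tool_rot: [0.634, 0.773, -0.0, -0.002]
ft_force: [-0.0, 0.1, -3.2]
grip_width: 0.0277
```

```bash
python3 snap.py w5;python3 - <<'E'
from workcell import *
import cv2,pickle
c=camera("scene");pickle.dump(c,open("s5.pkl","wb"));cv2.imwrite("pics/s5.png",cv2.resize(c["color"][180:300,80:220,::-1],None,fx=5,fy=5))
E
```

```text
8.4 [ 0.46657415 -0.30255567  0.12670559] [ 6.33953349e-01  7.73368919e-01 -3.05503812e-04 -1.89038361e-03] [-0.03098585  0.09385563 -3.17435161] 0.027731631780572755 0.04192121330780415 [-5.75191483e-01  4.18114979e-01 -2.30819674e-02  1.13342465e+00
 -1.86666588e-04  7.98120693e-01]
```

View pics/w5.png

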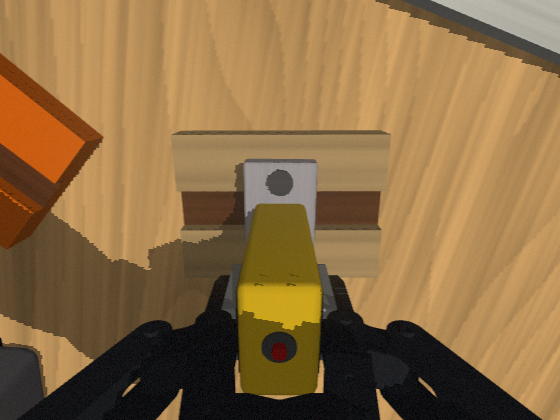

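View pics/s5.png

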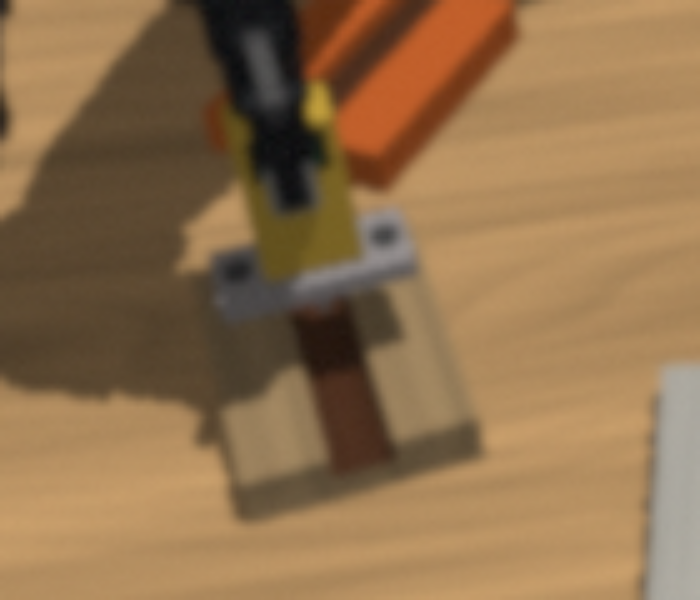

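Both views show the gauge hovering square across the plywood channel: the base end is at (245–316,160) and the channel is at rows 191–228. I'll check the centring numerically.

```bash
python3 - <<'E'
from h import *
from scipy.spatial.transform import Rotation as Ro
c=pickle.load(open("w5.pkl","rb"));R=Ro.from_quat(c["q"]).as_matrix()
v=c["color"].astype(int).sum(2)
for n,us in(("R",range(325,372,8)),("L",range(192,216,8))):
  for u in us: print(n,u,v[184:236,u].tolist() if u in(341,) else "",end=" ")
q=[(345,191.5),(345,227.5),(185,191.5),(185,228.5)]
W=rayw(c,c["p"],R,q,.027);print(((W-c["p"])@R).round(4))
# board top right/left corners
W=rayw(c,c["p"],R,[(174,133),(389,133)],.027);print(((W-c["p"])@R).round(4))
print(np.degrees(np.arctan2(R[1,0],R[0,0])))
E
```

```text
R 325  R 333  R 341 [385, 392, 399, 377, 380, 377, 382, 226, 180, 175, 166, 178, 185, 180, 197, 177, 181, 181, 173, 182, 183, 194, 183, 187, 184, 189, 191, 181, 186, 183, 186, 176, 178, 184, 180, 173, 173, 182, 193, 181, 202, 220, 236, 225, 231, 181, 342, 381, 380, 374, 363, 372] R 349  R 357  R 365  L 192  L 200  L 208  [[ 0.0156  0.0468  0.0996]
 [-0.0121  0.0485  0.0995]
 [ 0.0155 -0.0679  0.0999]
 [-0.013  -0.0703  0.0999]]
[[ 0.0568 -0.0719  0.1001]
 [ 0.0569  0.0742  0.0996]]
101.31482029672318
```

>>> move_arm(motion=[[20,[0,0,0.15],0],[20,[0,0,0.3],0],[20,[0,0,0.45],0],[20,[0,0,0.55],0],[20,[0,0,0.63],0],[20,[0,0,0.7],0],[20,[0,0,0.75],0],[20,[0,0,0.8],0],[20,[0,0,0.83],0],[20,[0,0,0.85],0]])

```text
clock: 9.5
eef_pos: [0.4678, -0.3033, 0.0868]
tool_rot: [0.634, 0.773, 0.0, 0.0]
ft_force: [-1.6, 0.5, 1.4]
grip_width: 0.0275
```

>>> move_arm(motion=[[20,[0,0,0.01],0],[20,[0,0,0.02],0],[20,[0,0,0.03],0],[20,[0,0,0.04],0],[20,[0,0,0.05],0],[20,[0,0,0.06],0],[20,[0,0,0.07],0],[20,[0,0,0.08],0],[20,[0,0,0.08],0],[20,[0,0,0.08],0]])

```text
clock: 10.5
eef_pos: [0.4678, -0.3033, 0.0822]
tool_rot: [0.634, 0.773, 0.0, 0.0]
ft_force: [-1.3, -0.1, 1.3]
grip_width: 0.0273
```

>>> move_arm(motion=[[20,[0,0,0.01],0],[20,[0,0,0.02],0],[20,[0,0,0.03],0],[20,[0,0,0.04],0],[20,[0,0,0.05],0],[20,[0,0,0.06],0],[20,[0,0,0.06],0],[20,[0,0,0.06],0],[20,[0,0,0.06],0],[20,[0,0,0.06],0]])

```text
clock: 11.5
eef_pos: [0.4679, -0.3033, 0.0813]
tool_rot: [0.634, 0.773, 0.0, 0.001]
ft_force: [-3.5, 3.2, 13.4]
grip_width: 0.0279
```

```bash
python3 snap.py w6
```

```text
11.5 [ 0.46787483 -0.30329591  0.0812792 ] [6.33946912e-01 7.73376245e-01 1.51390973e-05 7.05052144e-04] [-3.54649243  3.23634508 13.41699013] 0.02785853024552782 0.002016765792812769 [-5.75068986e-01  4.59021618e-01 -8.80163169e-02  1.02235368e+00
 -1.26919428e-04  7.98223498e-01]
```

>>> move_arm(motion=[[20,[0,0,0.01],0],[20,[0,0,0.02],0],[20,[0,0,0.03],0],[20,[0,0,0.03],0],[20,[0,0,0.03],0],[20,[0,0,0.03],0],[20,[0,0,0.02],0],[20,[0,0,0.01],0],[20,[0,0,0.0],0],[20,[0,0,0.0],0]])

```text
clock: 12.55
eef_pos: [0.4679, -0.3033, 0.0813]
tool_rot: [0.634, 0.773, 0.0, 0.001]
ft_force: [-3.1, 3.8, 12.7]
grip_width: 0.0272
```

```bash
python3 snap.py w7;python3 - <<'E'
from workcell import *
import cv2,pickle
c=camera("scene");pickle.dump(c,open("s7.pkl","wb"));cv2.imwrite("pics/s7.png",cv2.resize(c["color"][180:300,80:220,::-1],None,fx=5,fy=5))
E
```

```text
12.55 [ 0.46785851 -0.30332168  0.08126211] [6.33956437e-01 7.73368414e-01 8.14491712e-06 7.29760559e-04] [-3.11686487  3.84361903 12.6688731 ] 0.02724961335373078 0.0017796989986564775 [-5.75113155e-01  4.59005838e-01 -8.80928550e-02  1.02224537e+00
 -1.46276923e-04  7.98203974e-01]
```

View pics/s7.png

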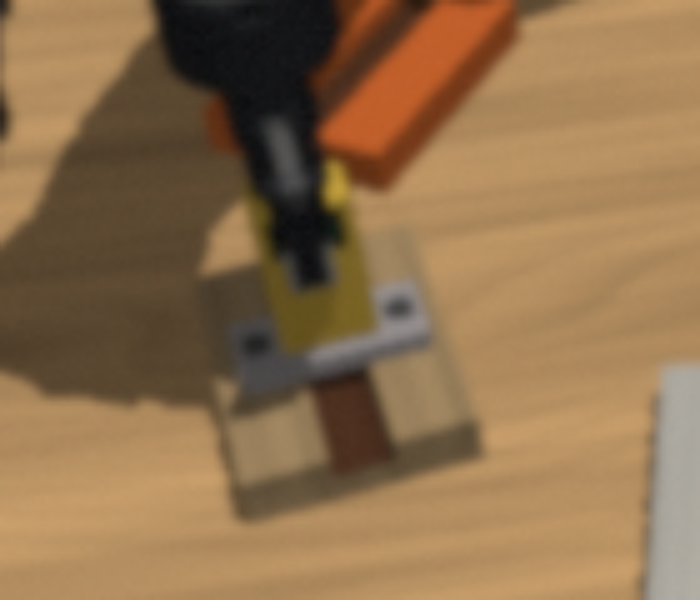

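View pics/w7.png

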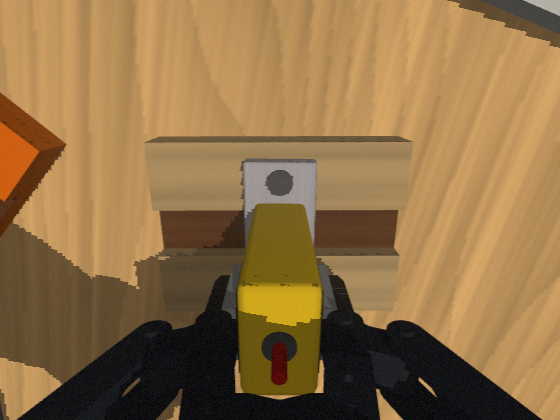

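The pin stands clearly higher now, at (280,362), the base lies on the board on both sides of the channel, and the board's outline in the scene view has not moved. Releasing.

>>> move_arm(motion=[[40,[0,0,0],0],[60,[0,0,0],0],[85,[0,0,0],0],[85,[0,0,0],0],[85,[0,0,0],0],[85,[0,0,0],0],[85,[0,0,0],0],[85,[0,0,0],0],[85,[0,0,0],0],[85,[0,0,0],0]])

```text
clock: 13.65
eef_pos: [0.4677, -0.3032, 0.0793]
tool_rot: [0.634, 0.773, 0.0, 0.0]
ft_force: [-0.2, 0.6, -0.5]
grip_width: 0.0853
```

```bash
python3 snap.py w8
```

```text
13.65 [ 0.46771432 -0.30324259  0.07931382] [6.33971289e-01 7.73356583e-01 5.36942224e-06 1.67017712e-05] [-0.1992485   0.56673991 -0.48835446] 0.08527571524858826 0.0013158745754667345 [-5.75218226e-01  4.61721849e-01 -8.93782267e-02  1.01966186e+00
  6.95677417e-06  7.98136982e-01]
```

View pics/w8.png

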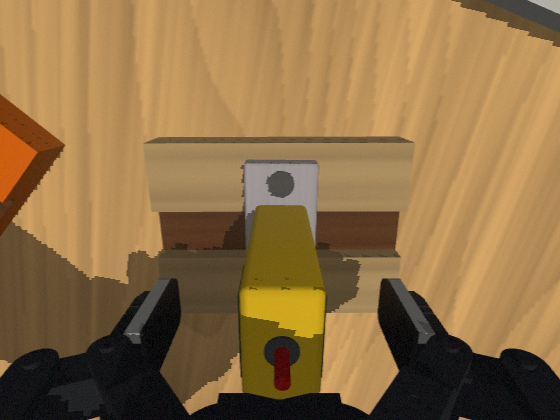

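The gauge stands upright between the open fingers with the pin still high at (281,368). Moving straight up.

>>> move_arm(motion=[[85,[0,0,-0.2],0],[85,[0,0,-0.5],0],[85,[0,0,-0.9],0],[85,[0,0,-1.3],0],[85,[0,0,-1.8],0],[85,[0,0,-2.3],0],[85,[0,0,-2.7],0],[85,[0,0,-3.0],0],[85,[0,0,-3.2],0],[85,[0,0,-3.2],0]])

```text
clock: 14.7
eef_pos: [0.4685, -0.3037, 0.2414]
tool_rot: [0.634, 0.773, 0.0, 0.002]
ft_force: [0.1, 0.5, -0.7]
grip_width: 0.0851
```

```bash
python3 snap.py w9;python3 - <<'E'
from workcell import *
import cv2,pickle
c=camera("scene");pickle.dump(c,open("s9.pkl","wb"));cv2.imwrite("pics/s9.png",cv2.resize(c["color"][180:300,80:220,::-1],None,fx=5,fy=5))
a=pickle.load(open("scene0.pkl","rb"))["color"].astype(int)
d=abs(c["color"].astype(int)-a).sum(2)
print("alu diff",(d[248:310,205:265]>60).sum())
c=camera("top");pickle.dump(c,open("t9.pkl","wb"));cv2.imwrite("pics/t9.png",c["color"][:,:,::-1])
E
```

```text
14.7 [ 0.46846909 -0.30372516  0.24141005] [6.33971584e-01 7.73354105e-01 2.16472950e-04 1.84723398e-03] [ 0.06917665  0.51130306 -0.73049127] 0.08505023071384814 0.047326678503075904 [-5.75214732e-01  3.50942578e-01  1.82770294e-01  1.39890434e+00
  1.93086567e-05  7.98144110e-01]
alu diff 0
```

View pics/s9.png

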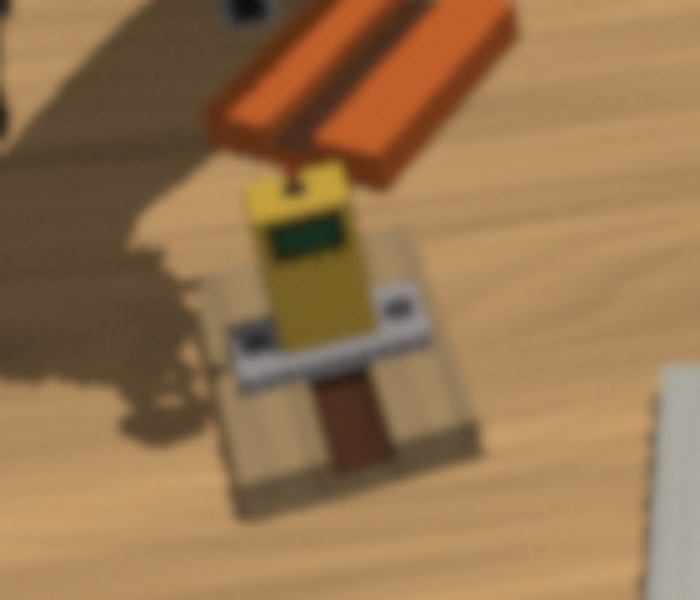

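View pics/w9.png

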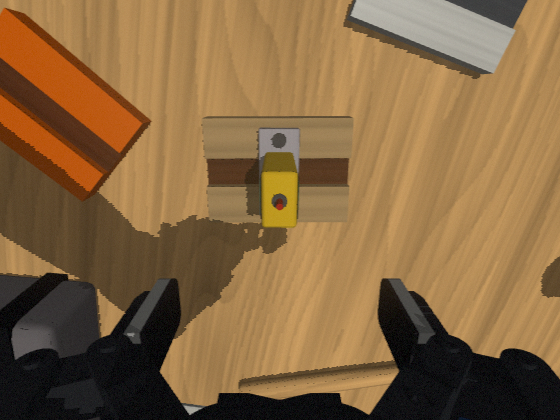

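```bash
python3 g.py w9 .127; python3 - <<'E'
from h import *
from scipy.spatial.transform import Rotation as Ro
s=pickle.load(open("s9.pkl","rb"));a=pickle.load(open("scene0.pkl","rb"))
d=abs(s["color"].astype(int)-a["color"].astype(int)).sum(2)
print("board front-edge diff",(d[262:285,120:178]>60).sum())
w=pickle.load(open("w9.pkl","rb"))
g=np.array([.4674,-.3010]);t=np.radians(101.3);x=np.array([np.sin(t),-np.cos(t)]);y=np.array([np.cos(t),np.sin(t)])
print("pred base lower corners in crop px:")
for zz in(.027,.030,.037):
  P=[[*(g+.02*x+k*.045*y),zz] for k in(-1,1)]+[[*g,zz+.114]]
  print(zz,((proj(s,P)-[80,180])*5+2).round(0).tolist())
E
```

```text
top ((467.7903137207031, -299.8623962402344), (21.82455062866211, 40.2078971862793), 10.89086627960205) [265 175] [294 225]
[[ 453.27615 -282.1823 ]
 [ 460.87302 -321.66602]
 [ 482.30447 -317.54248]
 [ 474.7076  -278.05878]]
pin [ 0.46833753 -0.30318235  0.131     ] 279.1764705882353 206.35294117647058 34
pin in tool [ 0.00084322 -0.0003181   0.11040778]
tool x yaw 101.31213856893089
board front-edge diff 9
pred base lower corners in crop px:
0.027 [[245.0, 396.0], [434.0, 346.0], [290.0, 163.0]]
0.03 [[244.0, 392.0], [434.0, 341.0], [288.0, 158.0]]
0.037 [[241.0, 381.0], [431.0, 331.0], [286.0, 146.0]]
```

```bash
python3 -c "
from workcell import *
print(job_done())"
```

```text
the job is handed in; nothing more can be done
None
```

I lifted the yellow gauge from its blue rest and stood it across the plywood channel, probe in the channel. I then pushed it down until the base met the board, let go, raised the arm clear and handed the job in at about 15 s of the 38 s limit.

**Last checks that agree**
- **Base seated:** the arm stopped at 81.3 mm, as worked out for a flat base. The upward force there jumped from about 1 N to 13 N.
- **Pin and position:** after release the red pin stood clearly raised. The gauge was upright and within about 2 mm of the channel's middle.
- **Nothing shifted:** comparing before and after, the aluminium plate showed no change. The plywood's front edge changed by only 9 pixels.

**Less certain**
- **Flatness from the picture:** in the scene camera, the base's lower corners were within about 1 pixel of where a flat base would put them. That picture alone can't rule out a gap of a millimetre or two. The stop height and force are the stronger evidence.
- **Probe reading:** I had no direct reading of the probe's 0.010 m and judged it from the pin and the base.

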